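# Check and cap the oil spray bottle

### The job

The oil spray bottle has just been filled and needs closing: first push its spray head right down to the bottom of its stroke and let it spring back up, to see that the pump runs free. Then pick up its snap cap, set it over the head and press it straight down until it clicks onto the collar, and keep pressing after the click until the cap's rim sits flush on the collar flange. Finish with the gripper still on the cap, pressing it down firmly (about 10 N) with the bottle standing upright on the counter, and leave the other kitchen things where they are.

Things in the scene. Friction and masses are not known exactly. Their poses are not given: they have to be found in the camera images.
- bottle: oil spray bottle, loose, about 0.4 kg, standing on the counter: round amber glass body 58 mm across with a paper label, shoulder narrowing above 80 mm, then an aluminium collar with a black spray head on top, 133.5 mm high in all. Origin: centre of its underside on the counter, z axis up along the bottle. It slides on the counter if pushed sideways.
- collar_seat (a point): point on the bottle's axis, 99 mm above its underside, level with the top of the collar flange (45 mm across) where the cap's rim rests when fully on. Above the flange a barrel 28.4 mm across rises 8 mm, then cones in to 22 mm across at 12 mm; four sprung catches with sloping tops stand out of it to 36.8 mm across, 5 mm above the flange.
- spray_head (a joint): stroke of the spray head (the sprung pump button, 20 mm across): 0 m up, 0.008 m fully down; the spring takes about 4 N to start and about 10 N at the bottom, and pushes the head back up when let go
- head_top (a point): centre of the spray head's almost flat top, 133.5 mm above the bottle's underside when up; it moves down with the head
- cap: the bottle's snap cap, loose, 30 g: black plastic cup with straight sides, 43 mm across and 46 mm high, flat closed top, standing mouth down on the counter. Origin: centre of its mouth (lower rim), z axis up towards its closed top. Inside: a lip 32.4 mm across in the lowest 3.2 mm, above it a space 37.6 mm across and 42 mm deep that clears the spray head.
- cap_top (a point): centre of the cap's closed top, 46 mm above its mouth. How it snaps: the lip meets the catches with the rim about 9 mm above the flange; the push rises to about 8 to 10 N (13 N if 2 mm off centre), then drops to almost nothing as the lip passes the catches with the rim 5 to 3 mm above the flange; the rim then stops hard on the flange.
- spice_jar: bystander: glass jar with a white lid, 64 mm across, 95 mm high; origin at the centre of its underside
- sauce_bottle: bystander: tall sauce bottle, 60 mm across, 200 mm high; origin at the centre of its underside
- dip_bowl: bystander: steel dip bowl, 76 mm across, 36 mm high; origin at the centre of its underside
- jar_lid: bystander: flat white metal lid of a jar, 64 mm across, 16 mm high (wider and much lower than the cap); origin at the centre of its underside
Things that resemble listed ones, but are neither listed nor needed, are in the scene too. What is meant by the cap is not brown or green, and is the smaller of those in its own colour.

How it is judged (in metres and radians):
On the way, in this order (a step that is already met when the one before it is completed fails the run):
1. the spray head is pushed fully down (at least 7 of its 8 mm) (value of joint spray_head above 0.007 m), for 0.1 s.
2. the spray head has sprung back up (within 1 mm) (value of joint spray_head below 0.001 m), for 0.1 s.
3. the cap has clicked past the catches: rim within 1.5 mm of the flange, centred and straight (z of cap in the frame of collar_seat between -0.003 and 0.0015 m and horizontal distance between cap and collar_seat below 0.003 m and angle between cap's own z axis and vertical below 0.1 rad), for 0.2 s.
At the end, for the whole second after the job is handed in: For the last second: cap rim within 1.5 mm of the flange, centred to 3 mm, straight to 0.08 rad; spray head up inside it; bottle upright (0.06 rad) and still on the counter; fingers still on the cap, pressing it onto the bottle with over 5 N; other things within 30 mm of their places (z of cap in the frame of collar_seat between -0.003 and 0.0015 m and horizontal distance between cap and collar_seat below 0.003 m and angle between the z axis of cap and the z axis of bottle, either way round below 0.08 rad and angle between bottle's own z axis and vertical below 0.06 rad and height (world z) of bottle between -0.004 and 0.004 m and value of joint spray_head below 0.001 m and contact force between cap and bottle above 5 N and contact force between the fingers and cap above 2 N and linear speed of each of bottle, cap below 0.02 m/s); the arm keeps its last pose, push and grip.
It fails at once if the bottle is knocked over (angle between bottle's own z axis and vertical above 0.35 rad).
It fails at once if the bottle or cap is crushed (over 60 N between them) (contact force between cap and bottle above 60 N).
It fails at once if a bystander is moved by more than 30 mm or tipped (distance of any of spice_jar, sauce_bottle, dip_bowl, jar_lid from where it was at the start of the episode above 0.03 m or angle between any of spice_jar, sauce_bottle's own z axis and vertical above 0.4 rad).
It also fails if it takes over 72 s, if anything falls off the work surface, if the arm or the gripper's body presses on something with over 40 N, if the wrist force passes 120 N, or if a joint passes its speed limit or range.

### The arm

A 6-joint arm with a two-finger parallel gripper is mounted at the origin on the work surface. World frame = base frame: x ahead of the robot, y to its left, z up, the work surface at z = 0. Lengths are in mm, angles in rad, forces in N, time in s.
With the tool pointing down it reaches from about 350 to 775 mm from the base axis. Payload 7.3 kg.
Tool frame: the origin (TCP) lies midway between the tips of the shut fingers; the grasp point (between the pads) lies 19 mm behind it (r.hold_point_z is the z of the grasp point in the tool frame, in mm); z points along the fingers, x is the direction in which the jaws open and shut, and the axes are right-handed (so a half turn about z gives the same grasp; the last joint's range is limited). The gripper opens to 92 mm and grips with 3 to 60 N. Pads are 19 mm wide; open, the fingers measure 130 mm over their backs; the gripper's body (75 mm by 190 mm) begins 47 mm behind the grasp point.
Start: joints at [-1.33, 0.342, 1.524, -0, 1.275, -0.146], TCP at [198.067, -486.224, 226.741] pointing down, gripper open.
Joint ranges: [-2.53, 2.53], [-0.77, 2.02], [0.04, 2.7], [-1, 4.14], [0.28, 2.66], [-3.11, 3.11]. Speed limits (rad/s): [2.57, 2.57, 3.14, 3.14, 3.14, 3.14].

### API

Orientations are given as [roll, pitch, yaw] about the fixed x, y, z axes, in that order (R = Rz(yaw) Ry(pitch) Rx(roll)).
In Python, from station import r gives the robot as it stands. Calls block until the motion is done:
- r.move_pose(position, orientation): joint-space move of the TCP to a pose.
- r.move_straight(position, max_speed=150, attitude=None, max_force=None): straight line of the TCP; attitude=None keeps the orientation; max_speed is the mean speed in mm/s. With max_force (N) it stops when the force on the tool has changed by that much, and returns True; else False.
- r.set_joints(angles): joint-space move.
- r.grip(opening, strength=None): finger opening in mm; strength is the grip in N (None keeps the last); returns when the fingers have stopped.
- r.pause(seconds).
- r.ik(position, orientation): joint angles nearest the present ones, or None.
- r.observe(): the state.
- r.capture(name): name is "scene" or "top" or "wrist"; returns a dict with "color" (384x512x3 uint8, red, green, blue), "range_z" (384x512 float32, mm along the optical axis (not along the pixel's ray), 0 where there is no reading), "fov_y" (degrees; the focal length in pixels is half the picture's height over the tangent of half this angle, whatever the lens; pixels are square), "cx", "cy" (the principal point, pixels), "D" ([k1, k2, p1, p2, k3] as OpenCV has them; the pictures are not rectified), "R" (3x3) and "t" (3): a world point X has camera coordinates R X + t. Camera axes: x right, y down, z forward; pixel columns grow to the right and rows downward; lengths in mm; the calibration is good to about 2 mm. A picture is of the moment at which its call begins.
A pose or a line that the arm cannot do raises r.PlanningError and nothing moves.
- r.finish_job(): hands the job in, once; it reports no verdict.
The state is a dict: "time_s": time; "joint_pos": joint angles; "qvel": joint speeds; "tau": joint torques, N m; "ee_pos": TCP position; "eef_rot": TCP orientation; "force": force on the tool from outside, world axes, zero at the start; "ft_torque": the same for the moment, N m; "opening": finger opening in mm.
Only numpy, scipy, OpenCV 4.12 (cv2) and the standard library are available. Lean on these libraries where they do the work, as an engineer would, in place of code of your own. Each camera call takes 0.05 s, during which the arm holds its last target. There are 200 camera calls.

## Working session

There is one attempt and no reset: what is moved stays moved. The work goes in short steps, each a Python script; the robot and the scene stay as the last script left them, time stands still between calls to the robot, and variables do not carry over. Pictures are saved under pics/ and viewed, about 8 in all and at most 12, crops included, and the job is handed in when it is done.

```bash
mkdir -p pics; ls; cat > h.py <<'E'
import numpy as np, cv2
from station import r
def cam(c):
    f=192/np.tan(np.radians(c["fov_y"])/2)
    return np.array([[f,0,c["cx"]],[0,f,c["cy"]],[0,0,1]]),np.array(c["D"],float),np.array(c["R"]),np.array(c["t"])
def ray(c,px):
    K,D,R,t=cam(c)
    p=cv2.undistortPoints(np.array(px,float).reshape(-1,1,2),K,D).reshape(-1,2)
    d=np.c_[p,np.ones(len(p))]@R
    return -R.T@t,d
def onplane(c,px,z):
    o,d=ray(c,px); return o+d*((z-o[2])/d[:,2])[:,None]
def cloud(c):
    z=c["range_z"]; v,u=np.mgrid[:384,:512]
    o,d=ray(c,np.c_[u.ravel(),v.ravel()])
    X=(o+d*z.reshape(-1,1)).reshape(384,512,3); X[z<=0]=np.nan
    return X
def save(n,img,s=1):
    cv2.imwrite("pics/"+n,cv2.resize(img[...,::-1],None,fx=s,fy=s,interpolation=cv2.INTER_CUBIC))
E
python3 - <<'E'
from h import *
import pickle
a={n:r.capture(n) for n in("scene","top")}
pickle.dump(a,open("a.pkl","wb"))
save("a.png",np.vstack([a["scene"]["color"],a["top"]["color"]]),0.78)
print(r.observe())
for n in a: print(n,-np.array(a[n]["R"]).T@a[n]["t"],a[n]["fov_y"],a[n]["D"])
E
```

```text
pics
{'time_s': 0.1, 'joint_pos': array([-1.33000928e+00,  3.42648763e-01,  1.52484883e+00, -2.23903426e-05,
        1.27540125e+00, -1.46003721e-01]), 'qvel': array([-3.58344085e-04, -4.84749013e-04, -7.83843019e-04,  7.14773026e-05,
       -3.86394167e-04, -5.35696474e-04]), 'tau': array([ 1.66164737e-03, -4.32005882e+01, -2.44694191e+01,  7.20251631e-02,
        5.26625512e-02, -4.25681242e-05]), 'ee_pos': array([ 197.97225638, -485.8855338 ,  226.14204306]), 'eef_rot': array([-3.14142381e+00,  1.29540302e-03, -1.18399891e+00]), 'force': array([ 0.77688253, -0.50681292,  0.37290586]), 'ft_torque': array([-0.02112716,  0.01920679,  0.03368257]), 'opening': 91.78934775767594}
scene [1404.75153003  -87.45394346  824.43784863] 51.682663814215594 [0.0026573 0.        0.        0.        0.       ]
top [ 391.80617039   -9.61054613 1440.08004965] 47.003693167777435 [-0.10804775  0.          0.          0.          0.        ]
```

View pics/a.png

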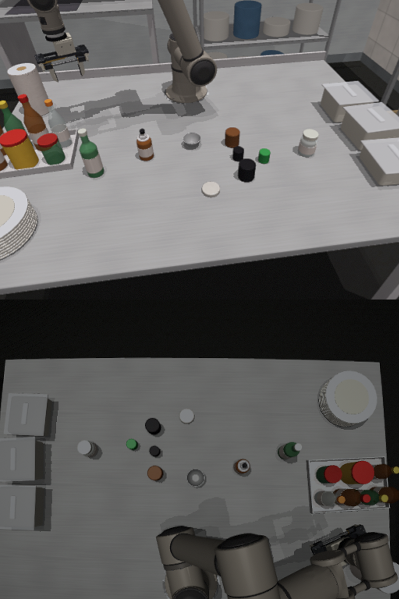

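The picture (0.78 scale) shows the bottle at scene (145,145) and top (242,466). There are four cup-like candidates:

| Candidate | Scene | Top |
|---|---|---|
| Small black | (238,154) | (154,451) |
| Larger black | (246,170) | (153,426) |
| Brown | (232,137) | (154,473) |
| Green | (264,156) | (131,444) |

The smaller black one fits the description. I'll measure it and confirm it in a crop.

```bash
python3 - <<'E'
from h import *
import pickle
a=pickle.load(open("a.pkl","rb"))
T,S=a["top"],a["scene"]
for n,c in a.items():
    X=cloud(c); m=(np.nan_to_num(X[...,2])>12)&(X[...,0]>330)&(X[...,0]<800)&(abs(X[...,1])<450)
    k,l,st,ce=cv2.connectedComponentsWithStats(m.astype(np.uint8))
    for i in range(1,k):
        if st[i,4]<25: continue
        P=X[l==i]; zt=np.percentile(P[:,2],97); Q=P[P[:,2]>zt-6]
        print(n,ce[i].round(),st[i,4],"rgb",np.median(c["color"][l==i],0),"ztop",zt.round(),"top c",((Q.max(0)+Q.min(0))/2)[:2].round(1),"ext",(np.ptp(Q,axis=0))[:2].round(), "all ext",np.ptp(P,axis=0)[:2].round())
ct=T["color"][130:260,90:400]; cs=S["color"][150:260,160:420]
A=cv2.resize(ct,(780,327),interpolation=2);B=cv2.resize(cs,None,fx=2.4,fy=2.4,interpolation=2)
B=cv2.copyMakeBorder(B,0,0,0,780-B.shape[1],0)
save("b.png",np.vstack([A,B]))
E
```

```text
scene [297. 174.] 408 rgb [71.5 51.5 32. ] ztop 66.0 top c [445.7 148.2] ext [62. 58.] all ext [62. 60.]
scene [115. 198.] 1123 rgb [ 88. 113.  88.] ztop 199.0 top c [ 536.9 -390.2] ext [29. 25.] all ext [50. 59.]
scene [185. 186.] 610 rgb [123. 108. 104.] ztop 132.0 top c [ 473.4 -203.5] ext [20. 18.] all ext [44. 57.]
scene [395. 182.] 662 rgb [134. 127. 124.] ztop 96.0 top c [542.1 424.6] ext [60. 51.] all ext [65. 56.]
scene [245. 177.] 267 rgb [128. 127. 128.] ztop 37.0 top c [427.1 -15.6] ext [77. 74.] all ext [77. 74.]
scene [313. 210.] 768 rgb [28. 26. 29.] ztop 67.0 top c [639.4 160.5] ext [60. 59.] all ext [154.  60.]
scene [338. 198.] 222 rgb [ 53. 109.  64.] ztop 48.0 top c [565.4 247.1] ext [42. 41.] all ext [42. 43.]
scene [270. 241.] 323 rgb [202. 197. 191.] ztop 19.0 top c [689.5  22.7] ext [61. 62.] all ext [61. 62.]
top [239. 149.] 263 rgb [125. 127. 129.] ztop 22.0 top c [685.   20.4] ext [60. 59.] all ext [61. 59.]
top [196. 162.] 341 rgb [31. 30. 31.] ztop 72.0 top c [635.2 158.1] ext [58. 57.] all ext [61. 60.]
top [169. 185.] 156 rgb [ 61. 112.  70.] ztop 52.0 top c [562.1 245.2] ext [35. 39.] all ext [37. 42.]
top [112. 191.] 419 rgb [121. 123. 124.] ztop 100.0 top c [540.6 422.7] ext [51. 53.] all ext [61. 59.]
top [371. 193.] 464 rgb [33. 52. 36.] ztop 203.0 top c [ 534.9 -391.2] ext [23. 27.] all ext [55. 58.]
top [199. 194.] 149 rgb [33. 32. 33.] ztop 51.0 top c [532.6 148.6] ext [39. 39.] all ext [39. 40.]
top [309. 213.] 310 rgb [76.5 69.  65. ] ztop 137.0 top c [ 472.5 -203.4] ext [18. 19.] all ext [56. 56.]
top [199. 222.] 311 rgb [91. 66. 48.] ztop 71.0 top c [446.3 145.9] ext [56. 54.] all ext [59. 60.]
top [251. 228.] 271 rgb [69. 69. 69.] ztop 40.0 top c [426.6 -18.7] ext [69. 73.] all ext [70. 73.]
```

View pics/b.png

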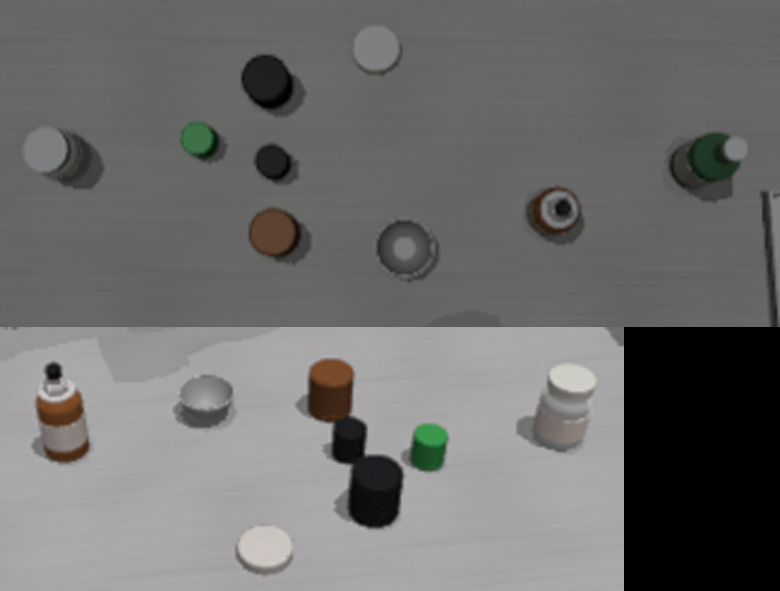

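The small black cup at crop (272,162) measures 40 mm across and about 48 mm high, so it is the cap, at about (534,149). The black one at crop (267,82) is 60 mm across and 70 mm high, so it is the decoy. The bottle is at about (473,-203). Next I'll raise the arm, go over the bottle and take a wrist view.

```bash
python3 - <<'E'
from h import *
import pickle
p=np.array(r.observe()["ee_pos"]); O=[np.pi,0,-np.pi/2]
r.move_straight([p[0],p[1],340],max_speed=200)
r.move_pose([473,-203.5,320],O)
r.grip(0,20); r.pause(.3)
o=r.observe(); c=r.capture("wrist"); pickle.dump((o,c),open("w1.pkl","wb"))
print(o["time_s"],o["ee_pos"],o["eef_rot"],o["joint_pos"],o["force"])
K,D,R,t=cam(c); print(-R.T@t,R)
X=cloud(c); m=np.nan_to_num(X[...,2])>126; print(m.sum())
m=m&(np.hypot(X[...,0]-473,X[...,1]+203)<30); P=X[m];print(m.sum(), P.max(0),P.min(0), (P.max(0)+P.min(0))/2)
save("c.png",c["color"],1.2)
E
```

```text
4.025 [ 472.99648112 -203.49920812  320.01010929] [ 3.14158341e+00  3.58958078e-06 -1.57080356e+00] [-5.55218294e-01  2.67529115e-01  1.37344147e+00 -1.82497695e-06
  1.50063181e+00  1.01558539e+00] [-0.24365651 -0.39805412 -0.36199664]
[ 538.33728123 -204.35899992  478.85022725] [[-1.11761018e-03 -9.99999351e-01  2.21241068e-04]
 [-9.70144166e-01  1.13790051e-03  2.42526292e-01]
 [-2.42526386e-01  5.64141205e-05 -9.70144808e-01]]
69951
17188 [ 502.99470204 -181.20400553  437.29694746] [ 463.96353899 -227.94236312  126.19713269] [ 483.47912052 -204.57318432  281.74704008]
```

View pics/c.png

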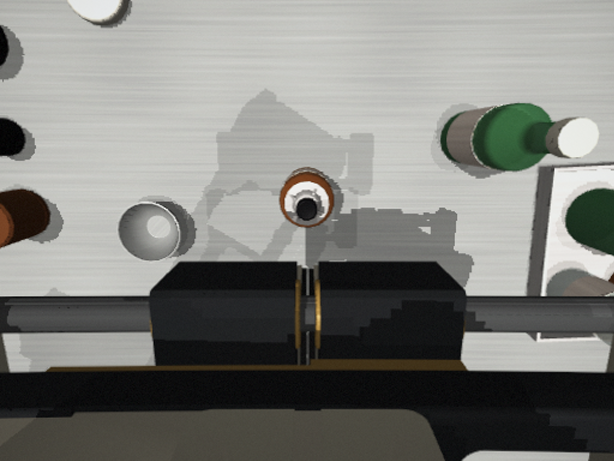

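The wrist view shows the head top at (306,208) in the 1.2x picture, clear ahead of the fingers. I'll compute its position, then push the head.

```bash
cat >> h.py <<'E'
def disc(c,xy,z,rad,tol=4):
    """centre of a flat top of known height near xy: pixels by depth, rays onto the plane"""
    X=cloud(c); m=(abs(np.nan_to_num(X[...,2])-z)<tol)&(np.hypot(X[...,0]-xy[0],X[...,1]-xy[1])<rad+15)
    k,l,st,ce=cv2.connectedComponentsWithStats(m.astype(np.uint8)); i=1+st[1:,4].argmax(); m=l==i
    v,u=np.nonzero(m); P=onplane(c,np.c_[u,v],z)
    (a,b),rr=cv2.minEnclosingCircle(P[:,:2].astype(np.float32))
    return dict(n=len(u),px=ce[i].round(1),mean=P.mean(0)[:2].round(2),mid=((P.max(0)+P.min(0))/2)[:2].round(2),circ=np.round([a,b,rr],2),zmed=np.median(X[m][:,2]).round(1))
E
python3 - <<'E'
from h import *
import pickle
O=[np.pi,0,-np.pi/2]
o,c=pickle.load(open("w1.pkl","rb")); print(disc(c,(473,-203),133.5,10))
# closer view: TCP 130 mm above the top, 20 mm back so the head stays in sight
r.move_straight([453,-203.5,263.5],150); r.pause(.3)
o=r.observe(); c=r.capture("wrist"); pickle.dump((o,c),open("w2.pkl","wb"))
print(o["time_s"],o["ee_pos"]); print(disc(c,(473,-203),133.5,10))
E
```

```text
{'n': 256, 'px': array([254.6, 174.4]), 'mean': array([ 473.69, -202.89]), 'mid': array([ 473.5 , -202.73]), 'circ': array([ 473.58, -203.02,   10.01]), 'zmed': np.float64(134.3)}
4.925 [ 453.42237102 -203.65793477  264.11438499]
{'n': 371, 'px': array([254.2, 164.6]), 'mean': array([ 473.68, -202.95]), 'mid': array([ 473.76, -202.78]), 'circ': array([ 473.62, -203.22,   10.03]), 'zmed': np.float64(134.4)}
```

Head centre is (473.7, -202.9). Now I'll push it with the shut fingers.

```bash
python3 - <<'E'
from h import *
b=[473.7,-202.9]
r.move_straight([*b,150],120); r.pause(.2)
f0=r.observe()["force"]
hit=r.move_straight([*b,138],40,max_force=8); print("early",hit)
for z in (129,126,123,120):
    s=r.move_straight([*b,z],20,max_force=18)
    o=r.observe(); print(z,s,o["ee_pos"],(o["force"]-f0).round(2))
    if s: break
r.pause(.25); o=r.observe(); print(o["ee_pos"],(o["force"]-f0).round(2))
r.move_straight([*b,160],60); r.pause(.3)
o=r.observe(); print(o["time_s"],o["ee_pos"],(o["force"]-f0).round(2))
r.move_straight([453,-203.5,263.5],150); r.pause(.3)
c=r.capture("wrist"); print(disc(c,(473,-203),133.5,10))
E
```

```text
early False
129 False [ 474.08211947 -203.1221488   129.62841582] [0.08 0.31 7.26]
126 False [ 474.15546101 -203.16079804  126.88422173] [-1.49  1.56  7.27]
123 True [ 474.86456644 -203.57322366  126.12512702] [-2.58  0.42  9.81]
[ 474.54584697 -203.4278919   125.98124388] [-1.59  0.97  9.78]
9.125 [ 473.6213388  -202.87612847  159.72985968] [-0.42  1.15  0.27]
{'n': 379, 'px': array([254.5, 164.5]), 'mean': array([ 473.5 , -202.98]), 'mid': array([ 473.42, -202.97]), 'circ': array([ 473.42, -203.  ,   10.1 ]), 'zmed': np.float64(134.4)}
```

The head sprang back and the bottle did not move. The hold reading of 9.8 N at 7.5 mm is close to the bottom, but it leaves little margin over the 7 mm needed. I'll press once more, firmly against the stop.

```bash
python3 - <<'E'
from h import *
b=[473.6,-203.0]
r.move_straight([*b,140],150); r.pause(.2)
f0=r.observe()["force"]
print(r.move_straight([*b,123.5],20,max_force=35))
for i in range(3):
    r.pause(.15); o=r.observe(); print(o["ee_pos"],(o["force"]-f0).round(2))
r.move_straight([*b,160],60); r.pause(.2)
r.move_straight([453,-203.5,263.5],150); r.pause(.3)
c=r.capture("wrist"); print(r.observe()["time_s"],disc(c,(473,-203),133.5,10))
# to the cap: same relative view
O=[np.pi,0,-np.pi/2]
r.move_straight([453,-203.5,300],150)
r.move_pose([514,149,200],O); r.grip(65,20); r.pause(.2)
c=r.capture("wrist"); o=r.observe(); print(o["time_s"],o["ee_pos"],o["joint_pos"]); print(disc(c,(534,149),46,21.5,6))
save("d.png",c["color"],1.2)
E
```

```text
False
[ 474.53736745 -203.57553691  125.67950849] [-2.38  1.66 18.28]
[ 474.5187892  -203.56867853  125.69479905] [-2.79  1.79 18.42]
[ 474.54237762 -203.56604839  125.71259517] [-2.85  2.18 17.41]
15.0917 {'n': 380, 'px': array([254.5, 164.4]), 'mean': array([ 473.52, -202.98]), 'mid': array([ 473.42, -202.97]), 'circ': array([ 473.54, -203.16,   10.03]), 'zmed': np.float64(134.4)}
18.25 [513.98462352 148.985567   199.97866774] [1.38876273e-01 3.83250017e-01 1.53893486e+00 3.94775688e-07
 1.21948944e+00 1.70967160e+00]
{'n': 1460, 'px': array([251.4, 158.5]), 'mean': array([536.49, 152.61]), 'mid': array([536.22, 152.57]), 'circ': array([536.21, 152.52,  21.39]), 'zmed': np.float64(46.7)}
```

View pics/d.png

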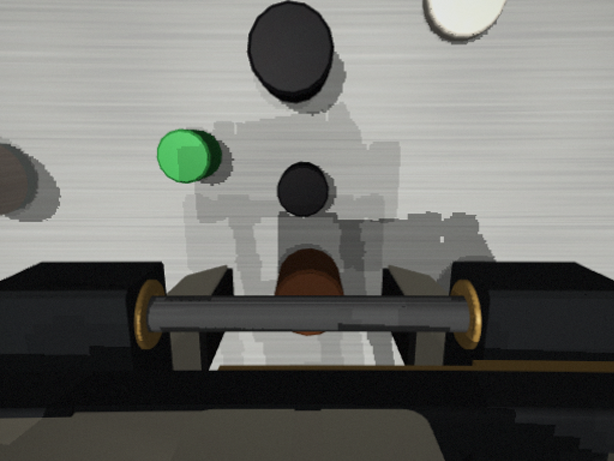

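The cap is centred at (303,189) in the picture, at (536.3, 152.5), with a radius of 21.4 mm that matches 43 mm across. I'll grasp it with the jaws along y and carry it over the bottle.

```bash
python3 - <<'E'
from h import *
q=[536.3,152.5]; O=[np.pi,0,-np.pi/2]
r.move_straight([*q,90],150); 
print(r.move_straight([*q,9],60,max_force=12)); r.pause(.2); print(r.observe()["ee_pos"])
r.grip(35,45); r.pause(.2); o=r.observe(); print("grip",o["opening"],o["ee_pos"],o["force"])
r.move_straight([*q,200],120); r.pause(.2); print(r.observe()["opening"])
r.move_pose([473.5,-203.0,200],O); r.pause(.4)
o=r.observe(); print(o["time_s"],o["ee_pos"],o["eef_rot"],o["opening"],o["force"])
c=r.capture("scene"); w=r.capture("wrist")
A=cv2.resize(c["color"][120:250,100:280],(540,390),interpolation=2)
save("e.png",np.hstack([A,np.pad(w["color"][150:384,156:356],((0,156),(0,0),(0,0)))]))
E
```

```text
False
[536.44379156 152.51752988   9.26244542]
grip 42.6578005299193 [536.28363365 152.51908058   8.99691992] [0.01563008 0.5098851  1.13524089]
42.824724893771865
25.2333 [ 473.66236871 -202.61171835  199.96714267] [ 3.14152844e+00  2.09603693e-05 -1.57003919e+00] 42.673315924796114 [ 0.51425686 -0.40175985 -0.13029474]
```

View pics/e.png

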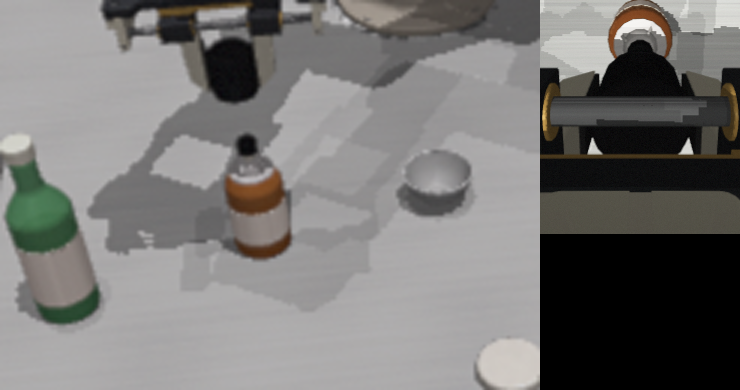

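The cap hangs between the pads at (230,70), over the bottle head at (246,145). I'll check with depth that its top is level before pressing.

```bash
python3 - <<'E'
from h import *
for n in("scene","top","wrist"):
    c=r.capture(n); X=cloud(c); x,y,z=np.moveaxis(np.nan_to_num(X),2,0)
    m=(abs(x-473.5)<26)&(abs(y+203)<19)&(z>180)&(z<246)&(c["color"].max(2)<60); P=X[m]; print(n,len(P))
    if len(P)<8: continue
    print(P.min(0).round(1),P.max(0).round(1))
    Q=P[P[:,2]>np.percentile(P[:,2],99)-6] if n!="wrist" else P[P[:,2]>228]
    s=np.linalg.lstsq(np.c_[Q[:,:2]-Q[:,:2].mean(0),np.ones(len(Q))],Q[:,2],rcond=None)[0]; print(len(Q),"slope",s.round(3),Q.mean(0).round(1),((Q.max(0)+Q.min(0))/2).round(1))
E
```

```text
scene 273
[ 457.  -221.1  190. ] [ 497.8 -184.1  239.4]
99 slope [-4.30000e-02 -1.00000e-03  2.36427e+02] [ 477.3 -202.7  236.4] [ 476.6 -203.2  236.2]
top 0
wrist 5445
[ 459.2 -222.   192.2] [ 494.5 -184.1  239.5]
3983 slope [-8.90000e-02  1.00000e-03  2.36913e+02] [ 476.1 -203.4  236.9] [ 476.8 -203.1  233.8]
```

The top is close to level: slope 0.04 to 0.09, including some noise from the side wall. It sits over the bottle axis. Now I'll lower it with force watched.

```bash
python3 - <<'E'
from h import *
b=[473.5,-203.0]
r.move_straight([*b,160],100); r.pause(.2)
f0=r.observe()["force"]
print("early",r.move_straight([*b,120],50,max_force=6)); 
o=r.observe(); print(o["ee_pos"],(o["force"]-f0).round(1),o["opening"])
for z in np.arange(118,104.9,-1.):
    s=r.move_straight([*b,z],12,max_force=22)
    o=r.observe(); print(z,s,o["ee_pos"].round(2),(o["force"]-f0).round(1),round(o["opening"],2))
    if s: break
r.pause(.3); o=r.observe(); print(o["time_s"],o["ee_pos"].round(2),o["eef_rot"].round(4),(o["force"]-f0).round(1)); np.save("f0.npy",f0)
w=r.capture("wrist"); c=r.capture("scene")
A=cv2.resize(c["color"][120:250,100:280],(540,390),interpolation=2)
save("f.png",np.hstack([A,np.pad(w["color"][150:384,156:356],((0,156),(0,0),(0,0)))]))
E
```

```text
early False
[ 473.71255393 -203.11956098  120.25731971] [-0.7 -0.5 -0.1] 42.90200268887843
118.0 False [ 473.47 -202.97  118.04] [-0.8  0.3  0.5] 42.45
117.0 False [ 473.53 -203.    117.  ] [-0.3  0.4  0.3] 42.74
116.0 False [ 473.53 -202.95  115.99] [0.1 0.6 1.2] 42.92
115.0 False [ 473.62 -203.05  115.07] [-0.6  0.5  2.4] 42.99
114.0 False [ 473.69 -203.1   114.13] [-0.2  1.1  3.1] 42.7
113.0 False [ 473.78 -203.16  113.24] [0.2 0.2 5.2] 42.94
112.0 False [ 473.02 -202.79  111.34] [ 0.2  0.4 -1.6] 42.6
111.0 False [ 473.02 -202.77  110.39] [-0.1  0.  -3.6] 42.83
110.0 False [ 473.19 -202.85  109.64] [-0.4  0.7 -3. ] 42.83
109.0 False [ 473.33 -202.86  108.79] [-1.3  0.2 -2.8] 43.04
108.0 False [ 473.69 -203.16  108.24] [-0.4  0.1 -0. ] 42.76
107.0 False [ 473.86 -203.23  107.98] [-1.8  0.9  5.8] 42.67
106.0 False [ 474.07 -203.27  107.94] [-3.7  2.3 15.2] 42.69
105.0 False [ 474.29 -203.38  107.92] [-4.6  3.7 21.9] 42.55
31.05 [ 474.28 -203.35  107.93] [-3.1385e+00 -1.8000e-03 -1.5707e+00] [-5.6  3.6 22.1]
```

View pics/f.png

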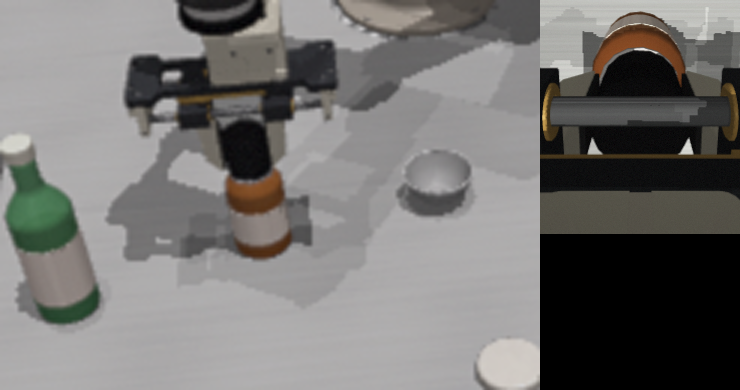

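The snap shows in the forces: a rise, a drop at about 112, then a hard stop at TCP 107.9, which puts the rim at 98.9 (flange 99). The picture shows the cap on the collar at (245,150) and the bottle upright. I'll ease the push to about 10–12 N and hand in.

```bash
python3 - <<'E'
from h import *
f0=np.load("f0.npy")
for z in (106.5,106.2):
    r.move_straight([473.5,-203.0,z],12); r.pause(.6)
    o=r.observe(); f=(o["force"]-f0); print(z,o["time_s"],o["ee_pos"].round(2),f.round(1),round(o["opening"],2),abs(o["qvel"]).max())
    if f[2]>10: break
w=r.capture("wrist"); X=cloud(w); x,y,zz=np.moveaxis(np.nan_to_num(X),2,0)
m=(abs(x-474)<16)&(abs(y+203)<16)&(abs(zz-145)<4)&(w["color"].max(2)<60); Q=X[m]
print(len(Q),np.linalg.lstsq(np.c_[Q[:,:2]-Q[:,:2].mean(0),np.ones(len(Q))],Q[:,2],rcond=None)[0].round(3))
S=cloud(r.capture("scene"))
r.finish_job(); print(r.observe()["time_s"])
for n,p in dict(spice=(541,424,96),sauce=(536,-390,199),bowl=(427,-16,37),lid=(689,22,19)).items():
    m=(np.hypot(S[...,0]-p[0],S[...,1]-p[1])<50)&(abs(S[...,2]-p[2])<6); P=S[m]; print(n,((P.max(0)+P.min(0))/2)[:2].round(1))
E
```

```text
106.5 32.025 [ 474.09 -203.32  107.94] [-2.7  2.4 12.6] 42.7 0.0027417433176012036
2619 [-1.30000e-02 -6.00000e-03  1.45651e+02]
the job is handed in; nothing more can be done
the job is handed in; nothing more can be done
```

The cap is snapped fully onto the bottle, and I handed the job in at about 32 s with the gripper still pressing it down.

- **Spray head:** I pushed it twice. The first push only held about 9.8 N at 7.5 mm of stroke, so I repeated it against the hard stop: about 18 N, 7.8 mm. The head sprang back to full height both times, and the bottle had not moved.
- **Cap:** I picked the small black one (43 mm across) rather than the larger black, brown or green ones. Pressing it on showed the click: force rose to about 5 N in the step readings, then dropped to nothing. That peak is below the 8–10 N expected, probably because I only read the force between 1 mm steps. The cap then stopped hard with the rim about 98.9 mm up (flange at 99 mm), and pressing on to 22 N moved it no further.
- **Last checks:** the push was 12.6 N, the cap top was level to about 0.015 rad, and the cap had not slipped in the grip. The bottle looked upright in the last picture.
- **Not checked:** handing in ended the script before my position check of the other things could print. The arm stayed clear of them and no unexpected force showed. The sauce bottle, dip bowl and jar lid look in place in the last picture; the spice jar was outside that crop.

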